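# Weigh two ingots and lay out the heavier

### The job

Set the two bar ingots on the balance, one on each pan, let go and see which is heavier. Then lay the heavier one flat on the middle of the soldering brick and leave the lighter one on its pan.

Things in the scene. Friction and masses are not known exactly. Their poses are not given: they have to be found in the camera images.
- ingot_a: bright metal cast bar ingot, 72 mm long (x axis), 28 wide (y), 22 high (z), lying flat on the bench (z = 0). Long sides straight and upright; ends stepped: 72 long up to 13 high, 66 above. Origin at the centre of its underside. The two ingots look the same but weigh differently, 200 to 460 g.
- ingot_b: bright metal cast bar ingot, 72 mm long (x axis), 28 wide (y), 22 high (z), lying flat on the bench (z = 0). Long sides straight and upright; ends stepped: 72 long up to 13 high, 66 above. Origin at the centre of its underside. The two ingots look the same but weigh differently, 200 to 460 g.
- balance: fixed equal-arm balance, grey base 85x270x20 mm, origin under its centre, y along the beam. Flat rimless round pans, 120 across, centred at y = +105 and -105, x = 0, always level. Pan tops are 66 above the bench when level (as when empty); one sinks as the other rises, by at most 10. One pan loaded alone goes fully down; both loaded, the heavier sinks within 2 s, fully if 16 g heavier. Needle between pans, 103 high.
- solder_brick: pale beige soldering brick, fixed to the bench, 100 mm (x) by 150 mm (y) and 30 mm high, flat top; origin at the centre of its underside.
Mind the look-alikes: they are no part of the job. What is shaped like the ingot_b but black is not meant.

How it is judged:
On the way:
1. one ingot rests on each pan, both let go and at rest (contact force between each of ingot_a, ingot_b and balance above 0.5 N and height (world z) of each of ingot_a, ingot_b above 0.05 m and ((y of ingot_a in the frame of balance above 0.05 m and y of ingot_b in the frame of balance below -0.05 m) or (y of ingot_b in the frame of balance above 0.05 m and y of ingot_a in the frame of balance below -0.05 m)) and contact force between each of ingot_a, ingot_b and the fingers below 0.1 N and linear speed of each of ingot_a, ingot_b below 0.02 m/s), for 0.3 s.
At the end, for the whole second after the job is handed in: The heavier ingot lies flat (within 10 degrees) on the soldering brick, its centre within 35 mm of the brick's centre, the lighter one lies on a pan of the balance, both let go and at rest. If the two differ by less than 3 percent either counts as the heavier (linear speed of each of ingot_a, ingot_b below 0.02 m/s and ((contact force between ingot_a and solder_brick above 0.5 N and horizontal distance between ingot_a and solder_brick below 0.035 m and angle between ingot_a's own z axis and vertical below 0.17 rad and contact force between ingot_a and balance below 0.1 N and contact force between ingot_b and balance between 0.5 and 3.233 N and height (world z) of ingot_b above 0.05 m and (y of ingot_b in the frame of balance above 0.05 m or y of ingot_b in the frame of balance below -0.05 m)) or (contact force between ingot_b and solder_brick above 0.5 N and horizontal distance between ingot_b and solder_brick below 0.035 m and angle between ingot_b's own z axis and vertical below 0.17 rad and contact force between ingot_b and balance below 0.1 N and contact force between ingot_a and balance above 0.5 N and height (world z) of ingot_a above 0.05 m and (y of ingot_a in the frame of balance above 0.05 m or y of ingot_a in the frame of balance below -0.05 m) and contact force between ingot_b and solder_brick above 3.045 N))); the robot touches nothing.
It also fails if it takes over 72 s, if anything falls off the work surface, if the arm or the gripper's body presses on something with over 40 N, if the wrist force passes 120 N, or if a joint passes its speed limit or range.

### The arm

A 6-joint arm with a two-finger parallel gripper is mounted at the origin on the work surface. World frame = base frame: x ahead of the robot, y to its left, z up, the work surface at z = 0. Lengths are in m, angles in rad, forces in N, time in s.
With the tool pointing down it reaches from about 0.3 to 0.775 m from the base axis. Payload 14.6 kg.
Tool frame: the origin (TCP) lies midway between the tips of the shut fingers; the grasp point (between the pads) lies 19 mm behind it (ctrl.hold_point_z is the distance from the TCP to the grasp point, in m); z points along the fingers, x is the direction in which the jaws open and shut, and the axes are right-handed (so a half turn about z gives the same grasp; the last joint's range is limited). The gripper opens to 94 mm and grips with 3 to 60 N. Pads are 16 mm wide; open, the fingers measure 119 mm over their backs; the gripper's body (75 mm by 177 mm) begins 78 mm behind the grasp point.
Start: joints at [1.164, 0.3, 1.521, -0, 1.321, -0.067], TCP at [0.183, 0.519, 0.205] pointing down, gripper open.
Joint ranges: [-3.03, 3.03], [-0.79, 2.21], [0.23, 2.52], [-1.04, 4.18], [0, 3.07], [-2.55, 2.55]. Speed limits (rad/s): [2.22, 2.22, 2.57, 3.14, 3.14, 3.14].

### API

Orientations are given as [roll, pitch, yaw] about the fixed x, y, z axes, in that order (R = Rz(yaw) Ry(pitch) Rx(roll)).
In Python, from station import ctrl, viewer, ticket, nets gives the robot as it stands.
- The arm moves only by the tool carry_out, never from a script. Its argument "commands" is one flat list of numbers, 7 for each row, row after row: the closure, from -1 (fully open) to 1 (shut), so that 0 is half open, then the shift along the world's x, y, z in cm, then the turn, a rotation vector about the world's x, y, z in rad. In form: [gripper, tx, ty, tz, ax, ay, az, gripper, tx, ty, tz, ax, ay, az, ...]. A call has 1 to 12 rows; each row is the pose to reach, as a shift and turn from the pose measured when the call began; what a row does not reach only later rows make up. A row lasts 1/12 s, in which the tool goes at most 41.7 mm and 7.16 degrees, less where a joint would pass 70% of its speed; a pose out of reach is approached as far as the arm can. A call with a gripper value outside its range is refused whole. The fingers move at their own pace and stop on an object; "force" is the grip in N (left out, the last holds). Time passes only in rows, so rows that repeat a pose let the fingers close. It gives the time, the measured TCP pose, the force and the opening at its end, in the units of the state.
- ctrl.get_obs(): the state, without advancing time (a new reading comes with each control period).
- viewer.camera(name): name is "scene" or "top" or "wrist"; returns (picture, depth): 400x640x3 uint8, blue, green, red; 400x640 float32, m along the optical axis (not along the pixel's ray), 0 where there is no reading.
- viewer.camera_info(name): a dict with "fx", "fy", "cx", "cy" (pixels), "R" (3x3) and "t" (3): a world point X has camera coordinates R X + t. Camera axes: x right, y down, z forward; pixel columns grow to the right and rows downward; lengths in m; the calibration is good to about 2 mm. A picture is of the moment at which its call begins: read the wrist's pose just before it. camera_info takes no time and is no camera call; for the wrist camera it gives the pose at the moment of the call.
- ticket.hand_in(): hands the job in, once; it reports no verdict.
Trained networks look in the newest picture that a camera, given by its name, has taken for a name from the list of things; names that differ only in an ending like _2 or _b are one class to them, and where a whole thing is asked for, a point or a joint stands for the part that bears it (a point fixed in the world has none). Each returns a list of dicts, best first, with "confidence" (0 to 1); they miss things now and then, are a little off and sometimes report something else, mostly with a low value. They report only what shows in the picture. A call takes as long as a camera call. They do not tell look-alikes from the thing itself.
- nets.silhouettes(camera, thing): "region" (400x640 bool, what is visible of it) and "extent" ([left, top, right, bottom] in pixels, round what is visible of it).
The state is a dict: "time_s": time; "qpos": joint angles; "joint_vel": joint speeds; "tau": joint torques, N m; "ee_pos": TCP position; "eef_rot": TCP orientation; "force": force on the tool from outside, world axes, zero at the start; "moment": the same for the moment, N m; "grip_width": finger opening in m.
Only numpy, scipy, OpenCV 4.12 (cv2) and the standard library are available. Lean on these libraries where they do the work, as an engineer would, in place of code of your own. Each camera call takes 0.05 s, during which the arm holds its last target. There are 200 camera calls.

## Working session

There is one attempt and no reset: what is moved stays moved. The work goes in short steps, Python scripts to look and compute and a tool call to move; the robot and the scene stay as the last step left them, time stands still between calls to the robot, and variables do not carry over. Pictures are saved under pics/ and viewed, about 8 in all and at most 12, crops included, and the job is handed in when it is done.

Besides the shell and the picture viewer there is one more tool, called as name(argument=value, ...) on one line, values as JSON. carry_out: Moves the arm, as the interface text tells. Its arguments: {"type":"object","properties":{"commands":{"type":"array","items":{"type":"number"}},"force":{"type":"number"}},"required":["commands"]}

```bash
mkdir -p pics; cat > h.py <<'E'
import numpy as np, cv2
from station import ctrl, viewer, ticket, nets
def cloud(cam, d):
    i=viewer.camera_info(cam); v,u=np.mgrid[0:400,0:640]
    P=np.stack([(u-i['cx'])/i['fx']*d,(v-i['cy'])/i['fy']*d,d],-1)
    return (P-np.array(i['t']))@np.array(i['R'])   # R^T(P-t)
def rect(P, lo, hi):
    P=P[(P[:,2]>lo)&(P[:,2]<hi)]
    if len(P)<15: return None
    r=cv2.minAreaRect((P[:,:2]*1000).astype(np.float32))
    c,(w,h),a=r
    if w<h: w,h,a=h,w,a+90
    return np.round(c,1),round(w,1),round(h,1),round((a+90)%180-90,1),round(float(np.median(P[:,2])),4),len(P)
E
python3 - <<'E'
from h import *
print(ctrl.get_obs())
for cam in ['top','scene']:
    im,d=viewer.camera(cam); cv2.imwrite(f'pics/{cam}1.png',im)
    np.save(f'{cam}.npy',d)
    C=cloud(cam,d)
    for t in ['ingot_a','balance','solder_brick']:
        for o in nets.silhouettes(cam,t):
            m=o['region']&(d>0); P=C[m]
            if len(P)<15: continue
            zt=np.percentile(P[:,2],90)
            print(cam,t,round(o['confidence'],2),np.round(o['extent']),im[m].mean(0).round(),rect(P,zt-.006,zt+.006))
E
```

```text
{'time_s': 0.0, 'qpos': array([ 1.16442260e+00,  3.00455133e-01,  1.52157303e+00,  2.16462698e-06,
        1.32072296e+00, -6.65985484e-02]), 'joint_vel': array([-4.04196314e-04, -1.88139487e-04,  8.66476353e-05, -1.44774911e-03,
       -7.76775999e-04, -1.54240583e-03]), 'tau': array([ 6.75143256e-04, -5.31804836e+01, -3.52735126e+01,  7.08563067e-02,
        2.44116521e-02, -6.48323976e-05]), 'ee_pos': array([0.18319755, 0.51831117, 0.2048985 ]), 'eef_rot': array([-3.14151347e+00,  1.15575799e-03,  1.23102066e+00]), 'force': array([-0.63385805, -0.17378659,  0.40655032]), 'moment': array([-0.02016787,  0.00787031, -0.06797142]), 'grip_width': 0.09395060848134436}
top ingot_a 0.9 [276. 258. 290. 285.] [32. 33. 36.] (array([368.3, 102.6]), 65.7, 27.8, 11.1, 0.0221, 292)
top ingot_a 0.84 [337. 219. 351. 248.] [176. 176. 181.] (array([459.6, -44.2]), 65.7, 27.5, -13.6, 0.022, 289)
top ingot_a 0.81 [253. 223. 268. 254.] [164. 165. 172.] (array([455.9, 166.2]), 64.6, 28.2, -2.7, 0.0218, 300)
top ingot_a 0.7 [191. 201. 210. 234.] [29. 31. 35.] (array([506. , 309.9]), 65.6, 28.9, -6.4, 0.0
[... 444 characters left out ...]
, -14.0, 0.0218, 183)
scene ingot_a 0.71 [416. 190. 432. 210.] [27. 28. 30.] (array([506.2, 309.3]), 72.7, 28.4, -7.9, 0.022, 174)
scene ingot_a 0.66 [356. 187. 375. 208.] [135. 134. 133.] (array([460.2, 164.8]), 61.8, 26.2, -4.0, 0.0222, 150)
scene ingot_a 0.62 [322. 172. 347. 191.] [21. 21. 23.] (array([368.6, 103. ]), 67.3, 28.5, 11.2, 0.0221, 148)
scene ingot_a 0.53 [380. 175. 406. 188.] [21. 21. 23.] (array([410.2, 255.7]), 66.0, 33.1, 68.2, 0.022, 167)
scene balance 0.91 [306. 210. 448. 261.] [128. 129. 126.] (array([639.4, 131. ]), 326.2, 123.8, 83.2, 0.0662, 2837)
scene solder_brick 0.83 [201. 230. 281. 287.] [114. 148. 168.] (array([ 617.3, -179.6]), 150.4, 104.1, -74.6, 0.03, 2181)
```

```bash
python3 - <<'E'
import cv2
im=cv2.imread('pics/top1.png')[120:300,170:450]
cv2.imwrite('pics/c1.png',cv2.resize(im,None,fx=2.8,fy=2.8,interpolation=cv2.INTER_CUBIC))
E
```

```text
(no output)
```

View pics/c1.png

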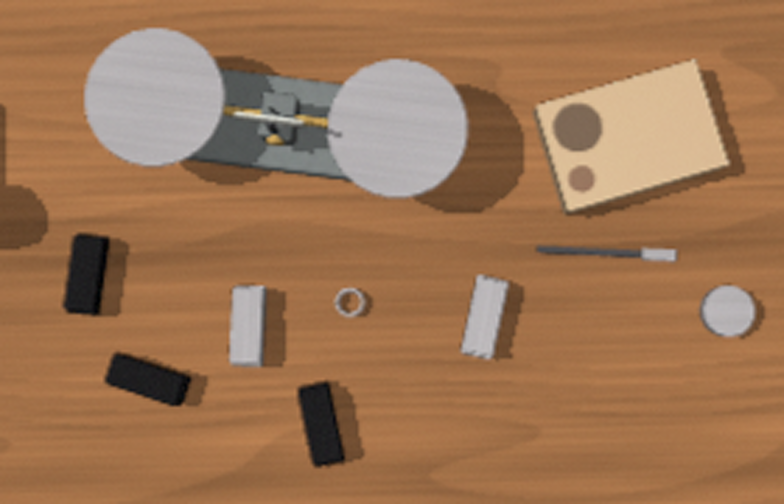

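Two bright bars: top-view px (258,236) and (343,233). Both match the "bright metal" description. The three black ones at (283,271), (200,217), (223,254) are decoys, as the crop confirms. The balance pans are at px (225,155) and (312,166), the brick at (396,168).

```bash
python3 - <<'E'
from h import *
d=np.load('top.npy'); C=cloud('top',d); m=(d>0)&(abs(C[...,2]-.066)<.006)
n,l,s,_=cv2.connectedComponentsWithStats(m.astype(np.uint8))
for k in range(1,n):
    if s[k,4]>500:
        P=C[l==k]; c,r=cv2.minEnclosingCircle((P[:,:2]*1000).astype(np.float32)); print(np.round(c,1),r,np.median(P[:,2]),P[:,:2].mean(0))
E
```

```text
[ 870.7 -299.3] 100.2235336303711 0.06848523228237721 [ 0.87186144 -0.30234151]
[653.8 236.3] 60.26752853393555 0.06591116031623576 [0.652982   0.23590033]
[621.7  28.5] 59.78862380981445 0.06611312247884381 [0.6213178  0.02845967]
```

carry_out(commands=[-0.3,27.3,-35.2,-10,0,0,0.293,-0.3,27.3,-35.2,-10,0,0,0.293,-0.3,27.3,-35.2,-10,0,0,0.293,-0.3,27.3,-35.2,-10,0,0,0.293,-0.3,27.3,-35.2,-10,0,0,0.293,-0.3,27.3,-35.2,-10,0,0,0.293,-0.3,27.3,-35.2,-10,0,0,0.293,-0.3,27.3,-35.2,-10,0,0,0.293,-0.3,27.3,-35.2,-10,0,0,0.293,-0.3,27.3,-35.2,-10,0,0,0.293,-0.3,27.3,-35.2,-10,0,0,0.293,-0.3,27.3,-35.2,-10,0,0,0.293], force=35)

```text
time_s: 1.4
ee_pos: [0.4586, 0.162, 0.104]
eef_rot: [-3.141, 0.001, 1.52]
force: [0.1, 0.2, 0.1]
grip_width: 0.0609
```

carry_out(commands=[-0.3,-0.2,0.4,-4,0,0,0,-0.3,-0.2,0.4,-8,0,0,0,-0.3,-0.2,0.4,-10.05,0,0,0,-0.3,-0.2,0.4,-10.05,0,0,0,0.9,-0.2,0.4,-10.05,0,0,0,0.9,-0.2,0.4,-10.05,0,0,0,0.9,-0.2,0.4,-10.05,0,0,0,0.9,-0.2,0.4,-10.05,0,0,0,0.9,-0.2,0.4,-10.05,0,0,0,0.9,-0.2,0.4,-10.05,0,0,0,0.9,-0.2,0.4,-10.05,0,0,0,0.9,-0.2,0.4,-10.05,0,0,0])

```text
time_s: 2.4
ee_pos: [0.4567, 0.1661, 0.0038]
eef_rot: [-3.141, 0.001, 1.52]
force: [-0.1, 0.7, 3.9]
grip_width: 0.0277
```

carry_out(commands=[0.9,0,0,3,0,0,0,0.9,0,0,6,0,0,0,0.9,0,0,9,0,0,0,0.9,0,0,12,0,0,0,0.9,3,1.1,12,0,0,0,0.9,6,2.1,12,0,0,0,0.9,9,3.2,12,0,0,0,0.9,12,4.3,12,0,0,0,0.9,15,5.4,12,0,0,0,0.9,18,6.4,12,0,0,0,0.9,19.6,7,12,0,0,0,0.9,19.6,7,12,0,0,0])

```text
time_s: 3.4
ee_pos: [0.6543, 0.2366, 0.1219]
eef_rot: [-3.14, 0.001, 1.52]
force: [-0.8, -0.3, -3.5]
grip_width: 0.0279
```

carry_out(commands=[0.9,-0.1,0,-2.5,0,0,0,0.9,-0.1,0,-4.5,0,0,0,0.9,-0.1,0,-5.5,0,0,0,0.9,-0.1,0,-6.0,0,0,0,0.9,-0.1,0,-6.15,0,0,0,0.9,-0.1,0,-6.15,0,0,0,0.9,-0.1,0,-6.15,0,0,0,0.9,-0.1,0,-6.15,0,0,0])

```text
time_s: 4.07
ee_pos: [0.6537, 0.2367, 0.0616]
eef_rot: [-3.141, 0.001, 1.52]
force: [-1.2, -0.4, -3.2]
grip_width: 0.0275
```

carry_out(commands=[0.9,0,0,-0.1,0,0,0,0.9,0,0,-0.2,0,0,0,0.9,0,0,-0.2,0,0,0,0.9,0,0,-0.2,0,0,0])

```text
time_s: 4.4
ee_pos: [0.6538, 0.2368, 0.0598]
eef_rot: [3.141, 0.001, 1.52]
force: [0.5, 0.1, -1.0]
grip_width: 0.0278
```

Touching. Release slowly to half-open, then rise.

carry_out(commands=[0,0,0,0,0,0,0,0,0,0,0,0,0,0,-0.2,0,0,0,0,0,0,-0.3,0,0,0,0,0,0,-0.3,0,0,0,0,0,0,-0.3,0,0,1.5,0,0,0,-0.3,0,0,5,0,0,0,-0.3,0,0,9,0,0,0,-0.3,0,0,9,0,0,0])

```text
time_s: 5.15
ee_pos: [0.6563, 0.2376, 0.1587]
eef_rot: [3.13, -0.003, 1.52]
force: [1.4, 0.5, 1.1]
grip_width: 0.0609
```

carry_out(commands=[-0.3,-19.6,-28.2,0,0,0,-0.187,-0.3,-19.6,-28.2,0,0,0,-0.187,-0.3,-19.6,-28.2,0,0,0,-0.187,-0.3,-19.6,-28.2,0,0,0,-0.187,-0.3,-19.6,-28.2,0,0,0,-0.187,-0.3,-19.6,-28.2,0,0,0,-0.187,-0.3,-19.6,-28.2,0,0,0,-0.187,-0.3,-19.6,-28.2,0,0,0,-0.187,-0.3,-19.6,-28.2,-6,0,0,-0.187,-0.3,-19.6,-28.2,-6,0,0,-0.187,-0.3,-19.6,-28.2,-6,0,0,-0.187,-0.3,-19.6,-28.2,-6,0,0,-0.187])

```text
time_s: 6.15
ee_pos: [0.4603, -0.0444, 0.0989]
eef_rot: [3.131, -0.003, 1.332]
force: [0.3, -0.1, 0.0]
grip_width: 0.061
```

```bash
python3 - <<'E'
from h import *
print(ctrl.get_obs()['ee_pos'],ctrl.get_obs()['eef_rot'])
im,d=viewer.camera('top'); C=cloud('top',d)
for o in nets.silhouettes('top','ingot_a'):
    m=o['region']&(d>0); P=C[m]; zt=np.percentile(P[:,2],90)
    if im[m].mean()>100: print(round(o['confidence'],2),rect(P,zt-.006,zt+.006))
E
```

```text
[ 0.46033568 -0.04442043  0.09893368] [ 3.13125406 -0.00317522  1.33241329]
0.59 (array([652.8, 237. ]), 64.9, 29.0, -2.7, 0.0778, 321)
```

carry_out(commands=[-0.3,0,0,-4,0,0.01,0,-0.3,0,0,-7.5,0,0.01,0,-0.3,0,0,-9.55,0,0.01,0,-0.3,0,0,-9.55,0,0.01,0,0.9,0,0,-9.55,0,0.01,0,0.9,0,0,-9.55,0,0.01,0,0.9,0,0,-9.55,0,0.01,0,0.9,0,0,-9.55,0,0.01,0,0.9,0,0,-9.55,0,0.01,0,0.9,0,0,-9.55,0,0.01,0,0.9,0,0,-9.55,0,0.01,0,0.9,0,0,-9.55,0,0.01,0])

```text
time_s: 7.25
ee_pos: [0.4619, -0.0444, 0.0055]
eef_rot: [3.137, -0.001, 1.333]
force: [-1.7, -1.8, 8.8]
grip_width: 0.0279
```

carry_out(commands=[0.9,0,0,3,0,0,0,0.9,0,0,6,0,0,0,0.9,0,0,9,0,0,0,0.9,0,0,12,0,0,0,0.9,3,1.4,13,0,0,0,0.9,6,2.8,13,0,0,0,0.9,9,4.1,13,0,0,0,0.9,12,5.5,13,0,0,0,0.9,15,6.9,13,0,0,0,0.9,15.9,7.3,13,0,0,0,0.9,15.9,7.3,13,0,0,0,0.9,15.9,7.3,13,0,0,0])

```text
time_s: 8.25
ee_pos: [0.6204, 0.0287, 0.1347]
eef_rot: [3.138, -0.0, 1.334]
force: [-0.5, -0.4, -3.3]
grip_width: 0.0279
```

```bash
python3 - <<'E'
from h import *
print(ctrl.get_obs()['ee_pos'],ctrl.get_obs()['force'])
im,d=viewer.camera('scene'); cv2.imwrite('pics/s2.png',cv2.resize(im[60:300,200:500],None,fx=2.4,fy=2.4))
E
```

```text
[0.6203516  0.02870196 0.13467442] [-0.51336849 -0.42985331 -3.26461767]
```

View pics/s2.png

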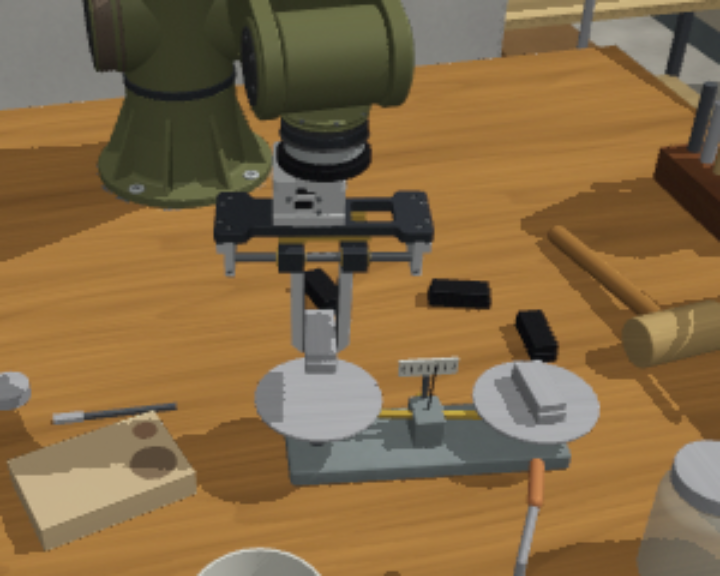

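The held ingot is level over the raised pan (320,398), and the first ingot rests on the sunken pan (537,395). Lowering.

carry_out(commands=[0.9,0.1,0,-2.5,0,0,0,0.9,0.1,0,-4.2,0,0,0,0.9,0.1,0,-5,0,0,0,0.9,0.1,0,-5.3,0,0,0,0.9,0.1,0,-5.4,0,0,0,0.9,0.1,0,-5.4,0,0,0,0.9,0.1,0,-5.4,0,0,0])

```text
time_s: 8.88
ee_pos: [0.6215, 0.0283, 0.0822]
eef_rot: [3.136, -0.001, 1.333]
force: [0.6, -0.5, -2.9]
grip_width: 0.0277
```

carry_out(commands=[0.9,0,0,-0.1,0,0,0,0.9,0,0,-0.15,0,0,0,0.9,0,0,-0.15,0,0,0,0.9,0,0,-0.15,0,0,0])

```text
time_s: 9.22
ee_pos: [0.6219, 0.0283, 0.0812]
eef_rot: [3.135, -0.001, 1.333]
force: [1.0, 0.1, -1.1]
grip_width: 0.0276
```

Contact. Release; then rise and wait about 2 s.

carry_out(commands=[0,0,0,0,0,0,0,0,0,0,0,0,0,0,-0.3,0,0,0,0,0,0,-0.3,0,0,0,0,0,0,-0.3,0,0,0,0,0,0,-0.3,0,0,1.5,0,0,0,-0.3,0,0,4,0,0,0,-0.3,0,0,7,0,0,0,-0.3,-5,0,8,0,0,0,-0.3,-10,0,8,0,0,0,-0.3,-15,0,8,0,0,0,-0.3,-15,0,8,0,0,0])

```text
time_s: 10.22
ee_pos: [0.4688, 0.0284, 0.161]
eef_rot: [3.136, -0.001, 1.333]
force: [0.8, -0.1, -0.2]
grip_width: 0.061
```

carry_out(commands=[-0.3,0,0,0,0,0,0,-0.3,0,0,0,0,0,0,-0.3,0,0,0,0,0,0,-0.3,0,0,0,0,0,0,-0.3,0,0,0,0,0,0,-0.3,0,0,0,0,0,0,-0.3,0,0,0,0,0,0,-0.3,0,0,0,0,0,0,-0.3,0,0,0,0,0,0,-0.3,0,0,0,0,0,0,-0.3,0,0,0,0,0,0,-0.3,0,0,0,0,0,0])

```text
time_s: 11.22
ee_pos: [0.4688, 0.0284, 0.1611]
eef_rot: [3.136, -0.001, 1.333]
force: [0.3, 0.0, -0.7]
grip_width: 0.0609
```

carry_out(commands=[-0.3,0,0,0,0,0,0,-0.3,0,0,0,0,0,0,-0.3,0,0,0,0,0,0,-0.3,0,0,0,0,0,0,-0.3,0,0,0,0,0,0,-0.3,0,0,0,0,0,0,-0.3,0,0,0,0,0,0,-0.3,0,0,0,0,0,0,-0.3,0,0,0,0,0,0,-0.3,0,0,0,0,0,0,-0.3,0,0,0,0,0,0,-0.3,0,0,0,0,0,0])

```text
time_s: 12.22
ee_pos: [0.4688, 0.0284, 0.1611]
eef_rot: [3.136, -0.001, 1.333]
force: [-0.7, 0.5, -1.0]
grip_width: 0.0614
```

```bash
cat > look.py <<'E'
from h import *
s=ctrl.get_obs(); print(s['time_s'],s['ee_pos'],s['eef_rot'],s['force'])
for cam in ['top','scene']:
    im,d=viewer.camera(cam); C=cloud(cam,d)
    for o in nets.silhouettes(cam,'ingot_a'):
        m=o['region']&(d>0); P=C[m]
        if im[m].mean()>60: zt=np.percentile(P[:,2],80); print(cam,round(o['confidence'],2),np.round(o['extent']),rect(P,zt-.006,zt+.006))
    # pan heights
    for c in [(.6533,.236),(.6215,.0285)]:
        r=np.hypot(C[...,0]-c[0],C[...,1]-c[1]); z=C[...,2][(d>0)&(r<.055)&(C[...,2]>.045)&(C[...,2]<.081)]
        h,e=np.histogram(z,bins=36,range=(.045,.081)); k=np.argsort(h)[-4:]; print(' pan',c,sorted(zip((e[k]*1000).round(),h[k])))
cv2.imwrite('pics/s3.png',cv2.resize(im[60:300,200:500],None,fx=2.4,fy=2.4))
E
python3 look.py
```

```text
12.2167 [0.4687702  0.02835316 0.16107553] [ 3.13566764e+00 -1.01668997e-03  1.33337315e+00] [-0.68107286  0.53369206 -0.98089269]
top 0.92 [304. 154. 319. 183.] (array([618.3,  29.6]), 68.3, 27.3, -13.6, 0.0779, 310)
top 0.79 [218. 139. 232. 170.] (array([653. , 237.1]), 67.9, 29.1, -2.7, 0.0978, 345)
 pan (0.6533, 0.236) [(np.float64(74.0), np.int64(197)), (np.float64(75.0), np.int64(281)), (np.float64(76.0), np.int64(282)), (np.float64(77.0), np.int64(208))]
 pan (0.6215, 0.0285) [(np.float64(54.0), np.int64(187)), (np.float64(55.0), np.int64(251)), (np.float64(56.0), np.int64(287)), (np.float64(57.0), np.int64(223))]
scene 0.58 [326. 214. 339. 243.] (array([620.9,  29.5]), 66.9, 27.4, -12.1, 0.0781, 244)
scene 0.57 [410. 202. 438. 230.] (array([653.9, 236.2]), 67.9, 28.3, -4.4, 0.098, 262)
 pan (0.6533, 0.236) [(np.float64(74.0), np.int64(93)), (np.float64(75.0), np.int64(232)), (np.float64(76.0), np.int64(251)), (np.float64(77.0), np.int64(140))]
 pan (0.6215, 0.0285) [(np.float64(54.0), np.int64(105)), (np.float64(55.0), np.int64(272)), (np.float64(56.0), np.int64(276)), (np.float64(57.0), np.int64(171))]
```

View pics/s3.png

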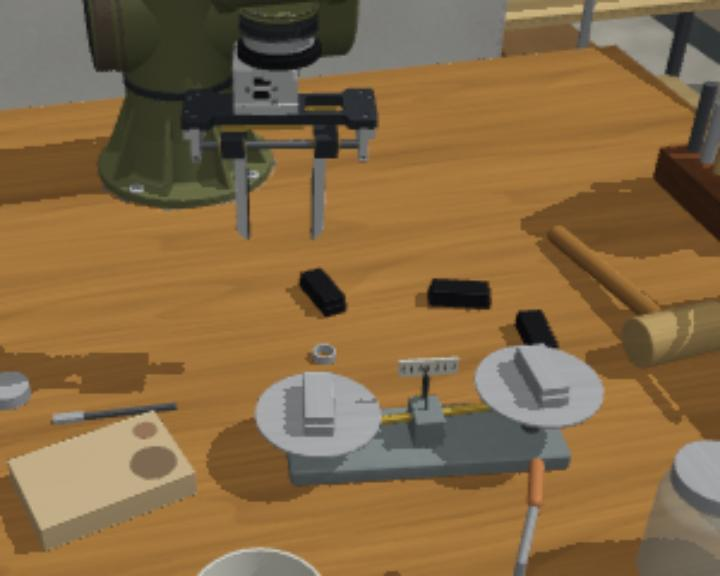

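The pan at (318,412), world y = 28, is fully down at 56 mm and the other is at 76 mm. So the ingot on that pan is the heavier. I'll pick it up.

carry_out(commands=[-0.3,4,0.1,0,0,0,0,-0.3,8,0.1,0,0,0,0,-0.3,12,0.1,0,0,0,0,-0.3,15.2,0.1,0,0,0,0,-0.3,15.2,0.1,0,0,0,0,-0.3,15.2,0.1,0,0,0,0,-0.3,15.2,0.1,-3,0,0,0,-0.3,15.2,0.1,-6,0,0,0,-0.3,15.2,0.1,-8.5,0,0,0,-0.3,15.2,0.1,-9.8,0,0,0,-0.3,15.2,0.1,-9.9,0,0,0,-0.3,15.2,0.1,-9.9,0,0,0])

```text
time_s: 13.42
ee_pos: [0.6206, 0.0294, 0.0628]
eef_rot: [3.135, -0.001, 1.333]
force: [-0.1, 0.8, 0.1]
grip_width: 0.0612
```

carry_out(commands=[0.9,0,0,0,0,0,0,0.9,0,0,0,0,0,0,0.9,0,0,0,0,0,0,0.9,0,0,0,0,0,0,0.9,0,0,0,0,0,0,0.9,0,0,0,0,0,0,0.9,0,0,0,0,0,0])

```text
time_s: 14.0
ee_pos: [0.6208, 0.0293, 0.0633]
eef_rot: [3.135, -0.001, 1.333]
force: [-1.7, -1.4, 4.0]
grip_width: 0.0276
```

carry_out(commands=[0.9,0,0,0.5,0,0,0,0.9,0,0,1.0,0,0,0,0.9,0,0,1.5,0,0,0,0.9,0,0,2,0,0,0,0.9,0,0,2.5,0,0,0,0.9,0,0,3,0,0,0,0.9,0,0,5,0,0,0,0.9,0,0,7,0,0,0,0.9,0,0,8,0,0,0])

```text
time_s: 14.75
ee_pos: [0.6214, 0.0293, 0.1458]
eef_rot: [3.132, -0.002, 1.333]
force: [0.7, 0.5, -2.5]
grip_width: 0.0275
```

carry_out(commands=[0.9,-0.1,-3,0,0,0,0,0.9,-0.2,-6,0,0,0,0,0.9,-0.3,-9,0,0,0,0,0.9,-0.3,-12,0,0,0,0,0.9,-0.3,-15,0,0,0,0,0.9,-0.3,-18,0,0,0,0,0.9,-0.3,-20.9,0,0,0,0,0.9,-0.3,-20.9,0,0,0,0,0.9,-0.3,-20.9,0,0,0,0])

```text
time_s: 15.5
ee_pos: [0.6181, -0.181, 0.1454]
eef_rot: [3.133, -0.002, 1.331]
force: [0.5, -0.0, -3.9]
grip_width: 0.0277
```

```bash
python3 look.py
```

```text
15.5 [ 0.61805299 -0.18103409  0.14535427] [ 3.13305012e+00 -1.76130856e-03  1.33111635e+00] [ 0.46629802 -0.00692131 -3.93157339]
top 0.71 [219. 139. 235. 171.] (array([653. , 237.1]), 64.7, 28.8, -4.3, 0.0778, 319)
 pan (0.6533, 0.236) [(np.float64(54.0), np.int64(187)), (np.float64(55.0), np.int64(269)), (np.float64(56.0), np.int64(281)), (np.float64(57.0), np.int64(172))]
 pan (0.6215, 0.0285) [(np.float64(74.0), np.int64(241)), (np.float64(75.0), np.int64(357)), (np.float64(76.0), np.int64(414)), (np.float64(77.0), np.int64(294))]
scene 0.82 [411. 213. 436. 236.] (array([653.8, 236.2]), 68.1, 27.6, -3.5, 0.078, 249)
scene 0.59 [226. 200. 241. 229.] (array([ 618.2, -180. ]), 67.3, 29.5, -9.2, 0.16, 270)
 pan (0.6533, 0.236) [(np.float64(54.0), np.int64(99)), (np.float64(55.0), np.int64(199)), (np.float64(56.0), np.int64(230)), (np.float64(57.0), np.int64(171))]
 pan (0.6215, 0.0285) [(np.float64(74.0), np.int64(157)), (np.float64(75.0), np.int64(335)), (np.float64(76.0), np.int64(406)), (np.float64(77.0), np.int64(225))]
```

carry_out(commands=[0.9,0,0.1,-3,0,0.008,0,0.9,0,0.1,-6,0,0.008,0,0.9,0,0.1,-8.5,0,0.008,0,0.9,0,0.1,-9.8,0,0.008,0,0.9,0,0.1,-10.4,0,0.008,0,0.9,0,0.1,-10.6,0,0.008,0,0.9,0,0.1,-10.6,0,0.008,0,0.9,0,0.1,-10.6,0,0.008,0])

```text
time_s: 16.37
ee_pos: [0.6193, -0.1778, 0.0414]
eef_rot: [3.138, 0.0, 1.335]
force: [0.6, 0.5, -2.4]
grip_width: 0.0275
```

carry_out(commands=[0.9,0,0,-0.1,0,0,0,0.9,0,0,-0.15,0,0,0,0.9,0,0,-0.15,0,0,0])

```text
time_s: 16.62
ee_pos: [0.6196, -0.1779, 0.0406]
eef_rot: [3.137, 0.0, 1.335]
force: [0.1, 0.5, -4.0]
grip_width: 0.0276
```

carry_out(commands=[0.9,0,0,-0.15,0,0,0,0.9,0,0,-0.3,0,0,0,0.9,0,0,-0.4,0,0,0,0.9,0,0,-0.4,0,0,0])

```text
time_s: 16.95
ee_pos: [0.6197, -0.178, 0.0373]
eef_rot: [3.137, 0.0, 1.335]
force: [-3.5, 0.9, 4.3]
grip_width: 0.0278
```

On the brick. Release, rise, back off.

carry_out(commands=[0,0,0,0,0,0,0,0,0,0,0,0,0,0,-0.3,0,0,0,0,0,0,-0.3,0,0,0,0,0,0,-0.3,0,0,0,0,0,0,-0.3,0,0,2,0,0,0,-0.3,0,0,6,0,0,0,-0.3,0,0,10,0,0,0,-0.3,-4,0,12,0,0,0,-0.3,-8,0,12,0,0,0,-0.3,-12,0,12,0,0,0,-0.3,-12,0,12,0,0,0])

```text
time_s: 17.95
ee_pos: [0.4934, -0.177, 0.1562]
eef_rot: [3.141, -0.0, 1.334]
force: [0.5, -0.5, 0.6]
grip_width: 0.0607
```

```bash
python3 look.py
```

```text
17.95 [ 0.49344046 -0.17701778  0.15624158] [ 3.14136972e+00 -3.54464269e-05  1.33373270e+00] [ 0.51279119 -0.46206768  0.5921984 ]
top 0.83 [390. 155. 405. 181.] (array([ 618.4, -176. ]), 64.5, 26.3, -13.6, 0.0524, 284)
top 0.74 [221. 137. 234. 172.] (array([653.2, 237. ]), 65.4, 28.6, -3.8, 0.0778, 326)
 pan (0.6533, 0.236) [(np.float64(54.0), np.int64(192)), (np.float64(55.0), np.int64(294)), (np.float64(56.0), np.int64(269)), (np.float64(57.0), np.int64(199))]
 pan (0.6215, 0.0285) [(np.float64(74.0), np.int64(245)), (np.float64(75.0), np.int64(384)), (np.float64(76.0), np.int64(390)), (np.float64(77.0), np.int64(291))]
scene 0.96 [233. 236. 247. 267.] (array([ 618.1, -176.7]), 68.7, 28.5, -13.4, 0.0519, 293)
scene 0.9 [413. 210. 435. 237.] (array([654. , 236.8]), 66.4, 28.6, -3.3, 0.0779, 258)
 pan (0.6533, 0.236) [(np.float64(54.0), np.int64(92)), (np.float64(55.0), np.int64(186)), (np.float64(56.0), np.int64(262)), (np.float64(57.0), np.int64(170))]
 pan (0.6215, 0.0285) [(np.float64(74.0), np.int64(161)), (np.float64(75.0), np.int64(342)), (np.float64(76.0), np.int64(392)), (np.float64(77.0), np.int64(229))]
```

View pics/s3.png

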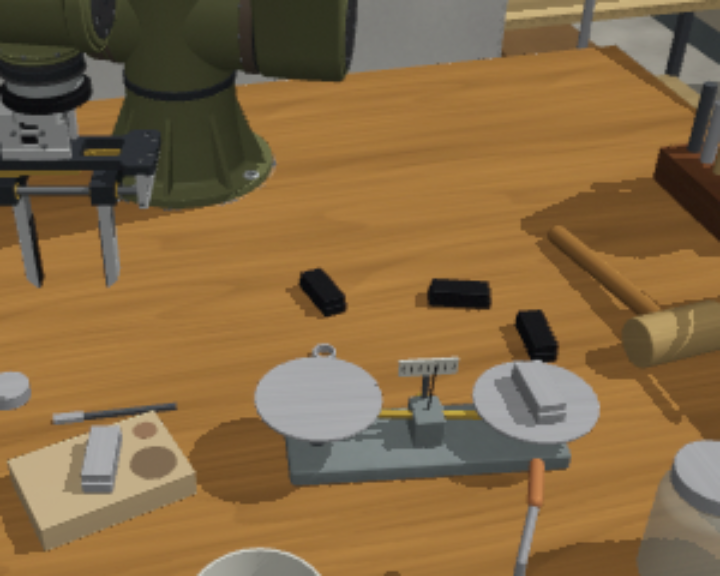

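The heavier ingot is flat on the brick at (100,458), about 3 mm from the centre. The lighter one is on its pan at (537,392).

```bash
python3 -c "
from station import ticket; print(ticket.hand_in())"
```

```text
the job is handed in; nothing more can be done
None
```

I weighed the two bright ingots against each other, laid the heavier one on the soldering brick, and handed the job in at about 18 s of robot time. No verdict is reported.

- **Weighing:** I left both ingots on the pans, let go, for over 2 s. The pan at y ≈ 28 mm sank fully to 56 mm and the other rose to 76 mm, which is a clear difference. The force sensor was too noisy to compare the weights (about 3.3–3.9 N on either), so the choice rests on the balance alone.
- **Final placement:** The heavier ingot lies flat on the brick, its top at 52 mm as expected and about 3 mm from the brick's centre. The lighter one rests on its pan, which is down at 56 mm.
- **Last checks:** The top and scene cameras agreed to within about 1 mm. The gripper was open and well clear of everything. None of the final checks failed.

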